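Put sample jars away in the nitrogen dry cabinet and set the purge

ROBOT

A 7-joint arm with a two-finger parallel gripper is mounted at the origin on the work surface. World frame = base frame: x ahead of the robot, y to its left, z up, the work surface at z = 0. Lengths are in mm, angles in rad, forces in N, time in s.
With the tool pointing down it reaches from about 425 to 950 mm from the base axis. Payload 4.7 kg.
Tool frame: the origin (TCP) lies between the finger pads; the fingertips stand 17 mm ahead of it and the grasp point (between the pads) lies 2 mm behind it; z points along the fingers, y is the line along which they close (so a half turn about z gives the same grasp; the last joint's range is limited). The gripper opens to 87 mm and grips with 3 to 60 N. Pads are 19 mm wide; open, the fingers measure 117 mm over their backs; the gripper's body (75 mm by 190 mm) begins 51 mm behind the grasp point.
Start: joints at [1.2, 0.469, -0.049, 1.532, 0.024, 1.141, -0.082], TCP at [226.295, -635.954, 239.573] pointing down, gripper open.
Joint ranges: [-2.59, 2.59], [-0.33, 1.99], [-1.39, 1.29], [0.1, 2.45], [-1.04, 4.18], [0.21, 1.99], [-2.66, 2.66]. Speed limits (rad/s): [2.57, 2.57, 3.14, 3.14, 3.14, 3.14, 3.14].

INTERFACE

Orientations are given as a rotation vector (axis times angle).
In Python, from workcell import r gives the robot as it stands. The module is installed in compiled form; this text tells all that it offers.
- The arm moves only by the shell command python3 -m inch 'ROWS' [FORCE]. ROWS is JSON, a list of rows, each a list of 7 numbers: the shift along the tool's x, y, z in units of 0.15 m (1.0 is 0.15 m), then the turn, a rotation vector about the tool's x, y, z in units of 180 degrees (1.0 is 180 degrees), then the opening, from 0 (shut) to 1 (fully open). A call has 1 to 8 rows; each row is the pose to reach, as a shift and turn from the pose commanded when the call began, along the tool's axes at that moment, turning the shorter way round; what a row does not reach only later rows make up. A row lasts 1/12 s, in which the tool goes at most 41.7 mm and 7.16 degrees, less where a joint would pass 70% of its speed; a pose out of reach is approached as far as the arm can. A call with a number of a shift or a turn outside -1 to 1 is refused whole. A call with a gripper value outside its range is refused whole. The fingers move at their own pace and stop on an object; FORCE is the grip in N (left out, the last holds). Time passes only in rows, so rows that repeat a pose let the fingers close. It gives the time, the measured TCP pose, the force, the opening and the grip force at its end, in the units of the state.
- r.observe(): the state, without advancing time (a new reading comes with each control period).
- r.read_camera(name): name is "scene" or "top" or "wrist"; returns a dict with "color" (384x512x3 uint8, red, green, blue), "fx", "fy", "cx", "cy" (pixels), "eye" and "orientation" of the camera in the world. Camera axes: x right, y up, looking along -z (the intrinsics and any distortion apply to the point x, -y, -z); pixel columns grow to the right and rows downward; lengths in mm; the calibration is good to about 2 mm. A picture is of the moment at which its call begins. There is no depth.
- r.sign_off(): hands the job in; it is judged then, once.
Trained networks look in the newest picture that a camera, given by its name, has taken for a name from the list of things; names that differ only in an ending like _2 or _b are one class to them, and where a whole thing is asked for, a point or a joint stands for the part that bears it (a point fixed in the world has none). Each returns a list of dicts, best first, with "p" (0 to 1); they miss things now and then, are a little off and sometimes report something else, mostly with a low value. They report only what shows in the picture. A call takes as long as a camera call. They do not tell look-alikes from the thing itself.
- r.boxes_of(camera, thing): "at" ([column, row] in pixels, amid what is visible of it).
- r.trace(camera, thing): "pixels" (384x512 bool, what is visible of it) and "at" ([column, row] in pixels, amid what is visible of it).
- r.place_of(camera, thing): "at" ([column, row] in pixels: a listed point, or the origin of a listed thing).
The state is a dict: "time": time; "joint_pos": joint angles; "qd": joint speeds; "tau": joint torques, N m; "ee_pos": TCP position; "eef_rot": TCP orientation; "contact_force": force on the tool from outside, world axes, zero at the start; "wrist_torque": the same for the moment, N m; "width": finger opening in mm; "gripper_force": force on a finger pad.
Only numpy, scipy, OpenCV 4.12 (cv2) and the standard library are available. Lean on these libraries where they do the work, as an engineer would, in place of code of your own. Each camera call takes 0.05 s, during which the arm holds its last target. There are 200 camera calls.

TASK

Put the samples away in the nitrogen dry cabinet: shut the nitrogen valve fully, pull the cabinet's drawer out to its stop, and stand every black-lidded white jar that is out on the bench upright on the drawer's floor. Then push the drawer fully home and open the valve half way, so that its lever stands at 45 degrees, and let go. Keep the gas shut off while the drawer is open, and leave the bottle, the beaker and the mortar where they are.

Things in the scene. Friction and masses are not known exactly. Their poses are not given: they have to be found in the camera images.
- cabinet_front (a point): Middle of the upper front edge of the cabinet's shell, 145 mm above the bench. The cabinet is a white steel dry cabinet with one drawer, fixed to the bench, 280 mm deep (x), 300 mm wide (y) and 145 mm high. The point's -x points out of the cabinet's front, the way the drawer opens; the shell lies up to 280 mm behind this point (+x) and 150 mm to each side.
- drawer (a joint): How far the drawer is pulled out (m): 0 fully home, 0.19 at its stop. It stays where it is left; it slides with about 3 N. Starts shut. The drawer's front panel is 12 mm thick, 300 mm wide and reaches from 21 to 137 mm above the bench.
- drawer_handle (a point): Middle of the drawer's handle bar, a steel bar 12 mm thick and 110 mm long lying level across the front (along the cabinet's y), 50 mm in front of the drawer's front panel and 112 mm above the bench; nothing above it. It moves with the drawer. The bar joins the panel only at its two ends.
- drawer_floor (a point): Middle of the front edge of the drawer's inner floor, at the foot of the front panel's inner face, 30 mm above the bench; moves with the drawer, axes parallel to the cabinet's. The floor runs 236 mm back (+x) and 123 mm to each side (y). Side and back walls are 43 mm high, 4 mm thick. With the drawer at its stop only the first 190 mm are uncovered. The opening clears standing jars by 19 mm.
- valve: Brass quarter-turn ball valve in a 22 mm copper pipe, fixed to the bench. The pipe rises from the bench, runs level along the valve's own x axis with its centre line 75 mm above the bench, and goes down again, uprights 85 mm either side of the middle. Origin on the bench straight under the valve's stem, which is a vertical axis.
- valve_lever (a joint): Angle of the valve's lever (rad), seen from above growing counter-clockwise: 0 = shut, against its stop, lever square across the pipe (pointing to the valve's own -y); 1.571 = fully open, against the other stop, lever in line with the pipe (pointing to the valve's own +x); 0.785 = half open, 45 degrees. Stiff (about 3 N at the grip): it stays where it is left. Starts more than half open.
- lever_grip (a point): Middle of the lever's black sleeve, 80 mm from the stem axis and 120 mm above the bench. The sleeve is 18 mm wide, 14 mm high and 75 mm long and lies level; it reaches from 40 to 115 mm from the stem axis. The point's own -y points outwards along the lever; the point turns with the lever.
- jar1: White plastic sample jar with a black screw lid, identical to the other jars, 90 mm tall, about 0.2-0.45 kg, standing upright. Body 58 mm in diameter; the lid is the top 24 mm (66 to 90 mm above the base), 62 mm in diameter, the place to grip. Origin at the centre of the underside, z up. There are three or four jars; one that is absent reads None.
- jar2: White plastic sample jar with a black screw lid, identical to the other jars, 90 mm tall, about 0.2-0.45 kg, standing upright. Body 58 mm in diameter; the lid is the top 24 mm (66 to 90 mm above the base), 62 mm in diameter, the place to grip. Origin at the centre of the underside, z up. There are three or four jars; one that is absent reads None.
- jar3: White plastic sample jar with a black screw lid, identical to the other jars, 90 mm tall, about 0.2-0.45 kg, standing upright. Body 58 mm in diameter; the lid is the top 24 mm (66 to 90 mm above the base), 62 mm in diameter, the place to grip. Origin at the centre of the underside, z up. There are three or four jars; one that is absent reads None.
- jar4: White plastic sample jar with a black screw lid, identical to the other jars, 90 mm tall, about 0.2-0.45 kg, standing upright. Body 58 mm in diameter; the lid is the top 24 mm (66 to 90 mm above the base), 62 mm in diameter, the place to grip. Origin at the centre of the underside, z up. There are three or four jars; one that is absent reads None.
- reagent_bottle: Bystander: amber glass bottle with a red cap, 66 mm in diameter, 140 mm tall. Origin at the centre of its underside. Leave it alone.
- beaker: Bystander: empty glass beaker, 72 mm in diameter, 95 mm tall. Origin at the centre of its underside. Leave it alone.
- mortar: Bystander: white ceramic mortar (a bowl), 90 mm in diameter, 50 mm tall. Origin at the centre of its underside. Leave it alone.
Things that resemble listed ones, but are neither listed nor needed, are in the scene too. What is shaped like the jar3 but pink or turquoise is not meant.

How it is judged:
By the outcome, as a careful person would: the job done as asked, in the order asked, and still so for the second after the job is handed in, with the robot touching nothing.
Of jar1, jar2, jar3, jar4 only 3 to 4 are there at a start; the rules pass over those that are not, and their reading is None.
At some moment in a run one of jar1, jar2, jar3, jar4 may be knocked a few centimetres aside while the robot is not near it.
It also fails if it takes over 210 s, if anything falls off the work surface, if the arm or the gripper's body presses on something with over 40 N, if the wrist force passes 120 N, or if a joint passes its speed limit or range.

## Working session

There is one attempt and no reset: what is moved stays moved. The work goes in short steps, Python scripts to look and compute and a shell command to move; the robot and the scene stay as the last step left them, time stands still between calls to the robot, and variables do not carry over. Pictures are saved under pics/ and viewed, at most 14 in all, crops included, and the job is handed in when it is done.

```bash
mkdir -p pics
cat > h.py <<'E'
import numpy as np, cv2
from scipy.spatial.transform import Rotation as R
from workcell import r
def cam(n):
    return r.read_camera(n)
def save(c,f): cv2.imwrite('pics/'+f,c['color'][:,:,::-1])
def rot(o):
    o=np.array(o,float)
    return o if o.shape==(3,3) else (R.from_rotvec(o).as_matrix() if o.size==3 else R.from_quat(o).as_matrix())
def ray(c,px):
    d=np.array([(px[0]-c['cx'])/c['fx'],-(px[1]-c['cy'])/c['fy'],-1.])
    return np.array(c['eye'],float),rot(c['orientation'])@d
def onz(c,px,z):
    e,d=ray(c,px); return e+d*(z-e[2])/d[2]
def tri(obs):
    A=np.zeros((3,3));b=np.zeros(3);P=[]
    for c,px in obs:
        e,d=ray(c,px);d=d/np.linalg.norm(d);M=np.eye(3)-np.outer(d,d);A+=M;b+=M@e;P.append((M,e))
    x=np.linalg.solve(A,b); return x,[np.linalg.norm(M@(x-e)) for M,e in P]
def proj(c,X):
    p=rot(c['orientation']).T@(np.array(X,float)-c['eye']); return np.array([c['cx']+c['fx']*p[0]/-p[2],c['cy']-c['fy']*p[1]/-p[2]])
def rel(target,yaw=None):
    """rows' shift (units) from the present pose; target TCP mm; yaw = wanted dir of tool y (deg) pointing down"""
    s=r.observe();p=np.array(s['ee_pos']);M=rot(s['eef_rot'])
    print('shift',np.round(M.T@(np.array(target)-p)/150,3), 'tool y yaw',np.round(np.degrees(np.arctan2(M[1,1],M[0,1])),1))
E
cat > a.py <<'E'
from h import *
np.set_printoptions(suppress=True,precision=1)
s=r.observe();print(s['time'],s['ee_pos'],rot(s['eef_rot']).round(2).tolist(),s['width'])
for n in('scene','top'):
    c=cam(n);save(c,n+'0.png')
    print(n,c['eye'],c['fx'],c['cx'],c['cy'],{k:c[k] for k in c if k not in('color','eye','fx','fy','cx','cy')})
    for t in 'cabinet_front drawer_handle drawer_floor valve lever_grip jar1 reagent_bottle beaker mortar'.split():
        print(t,[(np.round(d['at'],1).tolist(),round(d['p'],2)) for d in r.place_of(n,t)])
E
python3 a.py
```

```text
0.0 [ 226.1 -635.4  238.5] [[0.94, 0.34, -0.0], [0.34, -0.94, 0.0], [-0.0, -0.0, -1.0]] 86.86551912789363
scene [1051.1 -688.  1094.7] 355.10713217030246 257.9411758146966 191.92557914514705 {'orientation': array([0.7, 0.2, 0.7])}
cabinet_front [([307.1, 192.8], 0.73)]
drawer_handle [([290.0, 185.6], 0.68)]
drawer_floor []
valve [([302.1, 134.4], 0.89)]
lever_grip [([315.2, 128.1], 0.64)]
jar1 [([202.7, 231.7], 0.82), ([174.3, 261.9], 0.8), ([149.2, 282.7], 0.79), ([151.1, 247.5], 0.76), ([167.7, 298.5], 0.57), ([320.0, 170.5], 0.53)]
reagent_bottle [([217.3, 291.1], 0.61)]
beaker [([347.2, 155.5], 0.89), ([320.6, 171.8], 0.61)]
mortar [([266.3, 159.6], 0.81)]
top [ 457.7  -55.9 1116.6] 366.19452848381496 253.54496906373387 193.20537277873407 {'orientation': array([ 0.1, -0.1, -1.6])}
cabinet_front [([219.0, 144.6], 0.94)]
drawer_handle [([217.9, 164.5], 0.65)]
drawer_floor [([221.4, 151.9], 0.83)]
valve [([105.3, 237.5], 0.66)]
lever_grip [([98.1, 210.6], 0.66), ([105.9, 236.3], 0.5)]
jar1 [([320.0, 229.8], 0.89), ([395.0, 195.2], 0.85), ([366.8, 218.4], 0.74), ([142.1, 178.0], 0.71), ([397.7, 226.5], 0.67), ([372.8, 256.3], 0.64), ([105.8, 236.7], 0.31)]
reagent_bottle [([357.9, 161.5], 0.59)]
beaker [([99.8, 169.0], 0.94)]
mortar [([176.6, 248.8], 0.9), ([222.2, 152.9], 0.57)]
```

Run:
```python
import cv2
for n in('scene0','top0'):
    a=cv2.imread(f'pics/{n}.png'); cv2.imwrite(f'pics/{n}b.png',cv2.resize(a[90:340,60:450],None,fx=2.05,fy=2.05,interpolation=cv2.INTER_CUBIC))
```

```text
(no output)
```

View pics/scene0b.png

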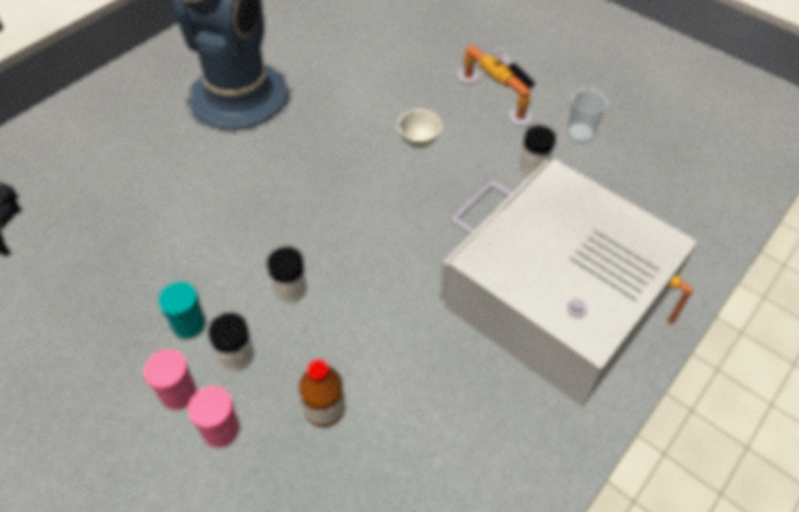

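View pics/top0b.png

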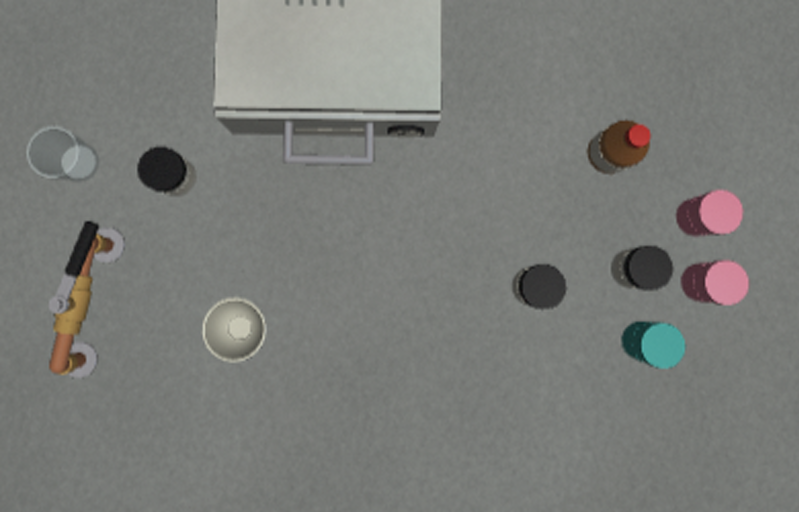

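The scene has three black-lidded jars: one left of the cabinet (top image 142,178) and two to the right (320,230 and 367,218). The pink and turquoise ones are look-alikes. The lever points close to the pipe's direction, roughly toward the cabinet.

```bash
cat > b.py <<'E'
from h import *
np.set_printoptions(suppress=True,precision=1)
S=cam('scene');T=cam('top')
PT=lambda a,b:tri([(S,a),(T,b)])
def show(n,a,b): x,e=PT(a,b);print(n,x,np.round(e,1))
show('front',[307.1,192.8],[219,144.6]);show('handle',[290,185.6],[217.9,164.5])
show('valve',[302.1,134.4],[105.3,237.5]);show('grip',[315.2,128.1],[98.1,210.6])
show('beaker',[347.2,155.5],[99.8,169]);show('mortar',[266.3,159.6],[176.6,248.8]);
show('bottle',[217.3,291.1],[357.9,161.5])
def blobs(c):
    g=c['color'].max(2); m=((g<55)*255).astype(np.uint8)
    n,_,st,ce=cv2.connectedComponentsWithStats(m); return [(ce[i],st[i]) for i in range(1,n) if st[i][4]>60]
for n,c in(('S',S),('T',T)):
    for ce,st in blobs(c): print(n,ce,st, onz(c,ce,80))
for n,c in(('scene',S),('top',T)):
    for d in r.trace(n,'jar1')+r.trace(n,'valve_lever'):
        m=d['pixels']; col=c['color'][m].mean(0); print(n,d['at'],d['p'],m.sum(),col)
E
python3 b.py
```

```text
front [683.5  20.7 129.5] [3.5 3.5]
handle [622.4  17.2 126.2] [5.2 5.2]
valve [427.7 362.   18.8] [5.3 5.3]
grip [499.9 347.7 107. ] [0.5 0.5]
beaker [639.6 400.6  -6.9] [9.9 9.9]
mortar [392.9 154.6  -4.3] [3.8 3.8]
bottle [ 657.8 -404.2    4.3] [3.1 3.1]
S [103.1  24.4] [  57    0   83   59 2258] [-984.2  315.8   80. ]
S [332.9   8.5] [302   0  55  25 885] [ -82.2 1397.7   80. ]
S [ 25.1 111.7] [   0   22   63  166 3164] [-553.8 -382.9   80. ]
S [200.3  57.8] [188  45  28  24 207] [-292.7  440.2   80. ]
S [143.6  75.1] [ 120   49   45   57 1093] [-388.1  142.9   80. ]
S [161.9  90. ] [151  79  20  19 119] [-223.2  121.6   80. ]
S [174.9 109.5] [147  78  41  55 857] [-65.3  64.6  80. ]
S [ 58.5 136.3] [ 37 120  49  32 455] [-295.6 -371.9   80. ]
S [184.  135.1] [172 128  20  12  85] [ 92.7 -24.1  80. ]
S [322.8 158. ] [316 152  14  13 144] [610.8 247.4  80. ]
S [ 33.9 203.9] [   0  175   69   65 1801] [ -38.4 -616.7   80. ]
S [199.  219.1] [191 211  16  17 213] [ 451.6 -280.2   80. ]
S [171.4 252.2] [163 244  18  18 256] [ 478.3 -428.1   80. ]
S [ 20.6 369.4] [   0  343   61   41 1
[... 677 characters left out ...]
1, 240.9] 0.86 464 [ 17.1 129.2 123. ]
scene [142.0, 272.8] 0.82 572 [193.6 107.8 132.2]
scene [171.6, 257.1] 0.74 462 [62.  59.4 56.3]
scene [217.2, 283.2] 0.71 567 [134.   72.6  45.5]
scene [322.0, 162.0] 0.64 282 [74.1 70.9 67. ]
top [140.1, 174.5] 0.94 536 [48.9 48.9 48.2]
top [406.0, 193.7] 0.94 544 [159.7 102.5 116.7]
top [322.5, 228.8] 0.93 435 [56.2 56.  55.4]
top [372.0, 218.8] 0.88 482 [54.7 54.4 53.4]
top [409.1, 227.7] 0.68 570 [157.4 103.4 117.2]
top [219.4, 147.5] 0.6 1499 [111.7 112.6 110.4]
top [376.5, 257.2] 0.56 543 [ 61.1 127.7 122.9]
top [92.4, 167.8] 0.44 774 [120.3 125.7 124.2]
top [221.2, 101.4] 0.39 12563 [158.4 160.1 153.5]
top [92.3, 220.7] 0.77 365 [78.3 76.1 75.6]
```

```bash
cat > v.py <<'E'
from h import *
np.set_printoptions(suppress=True,precision=1)
T=cam('top')
g=onz(T,[99.4,210.9],122);s=onz(T,[89.3,237.8],118);a=onz(T,[112,209.5],3);b=onz(T,[101.5,265.6],3)
az=lambda d:np.degrees(np.arctan2(d[1],d[0]))
print('grip',g,'stem',s,'feet',a,b,(a+b)/2,'pipe az',az(a-b),'len',np.linalg.norm(a-b),'lever az',az(g-s))
S=cam('scene')
# cabinet yaw from the top shell's front edge
for p,q in(([60+215/2.05,90+108/2.05],[60+441/2.05,90+112/2.05]),): 
    u,v=onz(T,p,145),onz(T,q,145);print(u,v,(u+v)/2,az(v-u))
u,v=onz(T,[60+287/2.05,90+160/2.05],112),onz(T,[60+371/2.05,90+160/2.05],112);print('bar',u,v,(u+v)/2)
E
python3 v.py
python3 -m inch '[[1,0,0,0,0,-0.389,1],[1,0,0,0,0,-0.389,1],[1,0,0,0,0,-0.389,1],[1,0,0,0,0,-0.389,1],[1,0,0,0,0,-0.389,1],[1,0,0,0,0,-0.389,1],[1,0,0,0,0,-0.389,1],[1,0,0,0,0,-0.389,1]]'
python3 -m inch '[[1,0.63,0,0,0,-0.071,1],[1,0.63,0,0,0,-0.071,1],[1,0.63,0,0,0,-0.071,1],[1,0.63,0,0,0,-0.071,1],[1,0.63,0,0,0,-0.071,1],[1,0.63,0,0,0,-0.071,1]]'
python3 -c "
from h import *
c=cam('wrist');save(c,'w1.png');s=r.observe();print(s['ee_pos'],rot(s['eef_rot']).round(3),c['eye'],c['fx'],s['joint_pos'])
print([(d['at'],d['p'],onz(c,d['at'],0)) for d in r.place_of('wrist','jar1')])"
```

```text
grip [498.1 337.8 122. ] stem [426.  363.2 118. ] feet [507.4 347.4   3. ] [340.4 371.8   3. ] [423.9 359.6   3. ] pipe az -8.312222083022254 len 168.75763054099522 lever az -19.38525704743911
[681.2 162.3 145. ] [ 678.7 -134.1  145. ] [679.9  14.1 145. ] -90.48866939535067
bar [618.4  71.2 112. ] [619.3 -42.  112. ] [618.9  14.6 112. ]
time: 2.07
ee_pos: [367.8, -585.6, 239.5]
eef_rot: [-2.454, -1.961, 0.0]
contact_force: [0.4, 0.1, -0.2]
width: 86.9
gripper_force: 0.0
time: 2.57
ee_pos: [498.2, -455.8, 240.0]
eef_rot: [2.218, 2.225, 0.005]
contact_force: [-0.2, -0.4, -0.1]
width: 87.1
gripper_force: 0.0
[ 495.5247819  -458.96634029  239.74029439] [[ 0.001  1.     0.001]
 [ 1.    -0.001  0.   ]
 [ 0.     0.001 -1.   ]] [ 496.65278985 -375.39140368  386.64454414] 308.3558674147267 [ 0.94439797  0.49815326 -0.38074409  1.51600593  0.19385703  1.16455713
  0.5275168 ]
[([298.5, 216.9], 0.98, array([ 554.9174454 , -525.62293584,    0.        ])), ([154.4, 154.9], 0.97, array([ 369.49728706, -442.34320713,    0.        ])), ([209.1, 10.2], 0.94, array([ 445.14177399, -280.55895392,    0.        ])), ([225.7, 223.8], 0.85, array([ 456.98222919, -535.79454003,    0.        ])), ([239.9, 144.0], 0.82, array([ 477.47860985, -428.34347786,    0.        ]))]
```

View pics/w1.png

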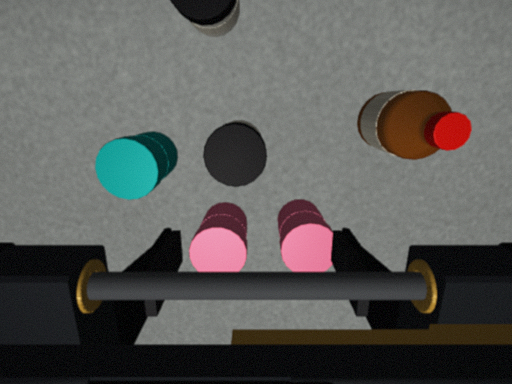

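The wrist view shows jar C's lid at (235,154), between the turquoise jar (128,168) and the two pinks. Jar B is at (205,5). The bottle is clear to the right. Next I'll move to the valve.

```bash
for i in 1 2 3 4 5; do python3 -m inch '[[1,0,0,0,0,0,1],[1,0,0,0,0,0,1],[1,0,0,0,0,0,1],[1,0,0,0,0,0,1]]' | grep -A1 ee_pos; done
python3 -m inch '[[0,0,0,0,0,0,1],[0,0,0,0,0,0,1]]' | head -3
cat > w.py <<'E'
from h import *
import sys
np.set_printoptions(suppress=True,precision=1)
f=sys.argv[1]
c=cam('wrist');save(c,f);s=r.observe();M=rot(s['eef_rot']);print(s['time'],s['ee_pos'],'tool x yaw',np.degrees(np.arctan2(M[1,0],M[0,0])),'z',M[:,2],s['joint_pos'].round(2))
for a in sys.argv[2:]:
    t,z=a.split(':')
    for d in r.place_of('wrist',t): print(t,np.round(d['at'],1),round(d['p'],2),onz(c,d['at'],float(z)))
E
python3 w.py w2.png lever_grip:120 valve:0 beaker:0 jar1:0
```

```text
ee_pos: [493.5, -308.5, 239.7]
eef_rot: [-2.227, -2.214, -0.001]
ee_pos: [494.7, -158.6, 239.9]
eef_rot: [-2.228, -2.215, -0.001]
ee_pos: [496.0, -8.7, 240.1]
eef_rot: [2.227, 2.215, 0.002]
ee_pos: [497.4, 141.4, 240.1]
eef_rot: [-2.228, -2.215, -0.003]
ee_pos: [498.6, 291.5, 239.8]
eef_rot: [-2.227, -2.214, -0.003]
time: 4.5
ee_pos: [498.8, 288.5, 239.2]
eef_rot: [2.228, 2.214, -0.001]
4.55 [499.3 286.9 239.1] tool x yaw 89.50532548384402 z [-0. -0. -1.] [-0.1  0.4 -0.7  1.8  0.3  1.1 -0.8]
lever_grip [257.9 136.9] 0.76 [499.7 338.2 120. ]
valve [196.1 102. ] 0.56 [426.3 366.    0. ]
beaker [371.  74.] 0.79 [632.7 396.2   0. ]
jar1 [339.4 195.8] 0.69 [606.7 247.    0. ]
jar1 [260.9 137.3] 0.59 [503.9 323.7   0. ]
```

View pics/w2.png

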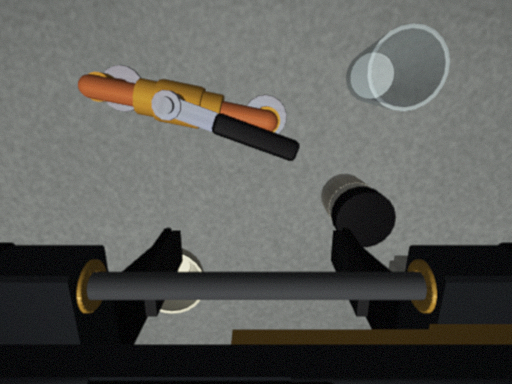

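The stem top is at (167,105), the sleeve runs (216,124) to (296,149), and the pipe runs (92,88) to (268,120).

```bash
cat > v2.py <<'E'
from h import *
np.set_printoptions(suppress=True,precision=1)
c=cam('wrist');T=cam('top');az=lambda d:np.degrees(np.arctan2(d[1],d[0]))
print('grip tri',tri([(c,[257,136.5]),(T,[99.4,210.9])]),'stem tri',tri([(c,[167,105]),(T,[89.3,237.8])]))
s=onz(c,[167,105],125);a=onz(c,[216,124.5],120);b=onz(c,[296,149],120);p=onz(c,[92,88],80);q=onz(c,[268,120],80)
print(s,a,b,np.linalg.norm(a[:2]-s[:2]),np.linalg.norm(b[:2]-s[:2]),'lever',az((a+b)/2-s),az(b-a),'pipe',az(q-p))
f,g=onz(c,[121,86],3),onz(c,[268,116],3);print('feet',f,g,(f+g)/2,az(g-f))
E
python3 v2.py
```

```text
grip tri (array([498.7, 337. , 124. ]), [np.float64(0.6679596377275453), np.float64(0.6679596377274621)]) stem tri (array([425.6, 362.8, 119.9]), [np.float64(0.5928933609442152), np.float64(0.5928933609442169)])
[426.4 363.1 125. ] [464.9 346.9 120. ] [533.  325.5 120. ] 41.74676752248119 112.98539702090291 lever -20.406814452872354 -17.425241834481255 pipe -10.583237770526592
feet [340.7 383.    3. ] [513.1 347.2   3. ] [426.9 365.1   3. ] -11.738075847859742
```

```bash
python3 -m inch '[[0.333,0.013,0,0,0,-0.395,0.6],[0.333,0.013,0,0,0,-0.395,0.6],[0.333,0.013,0,0,0,-0.395,0.6],[0.333,0.013,0,0,0,-0.395,0.6],[0.333,0.013,0,0,0,-0.395,0.6],[0.333,0.013,0,0,0,-0.395,0.6],[0.333,0.013,0,0,0,-0.395,0.6],[0.333,0.013,0,0,0,-0.395,0.6]]' 20 >/dev/null
python3 -m inch '[[0,0,0,0,0,-0.077,0.6],[0,0,0,0,0,-0.077,0.6],[0,0,0,0,0,-0.077,0.6],[0,0,0,0,0,-0.077,0.6]]'
python3 -c "
from h import *
rel([501.5,336.7,120])"
python3 w.py w3.png lever_grip:120
```

```text
time: 5.85
ee_pos: [500.7, 338.2, 239.4]
eef_rot: [-0.53, -3.096, 0.0]
contact_force: [-0.4, 0.2, 0.1]
width: 52.3
gripper_force: 0.0
shift [-0.008 -0.008  0.796] tool y yaw 70.6
5.9 [500.7 338.3 239.5] tool x yaw 160.6048915572042 z [ 0. -0. -1.] [ 0.   0.5 -1.   1.7  0.5  1.2  0.2]
lever_grip [254.8 194.5] 0.89 [500.8 336.2 120. ]
```

View pics/w3.png

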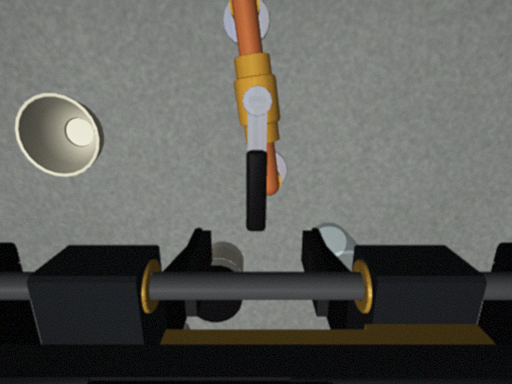

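The lever is vertical in the picture (255,190) and centred between the fingers, so I'll descend and grip.

```bash
python3 -m inch '[[0,-0.01,0.27,0,0,0,0.6],[0,-0.01,0.53,0,0,0,0.6],[0,-0.01,0.796,0,0,0,0.6],[0,-0.01,0.796,0,0,0,0.6]]'
python3 -m inch '[[0,0,0,0,0,0,0],[0,0,0,0,0,0,0],[0,0,0,0,0,0,0],[0,0,0,0,0,0,0],[0,0,0,0,0,0,0],[0,0,0,0,0,0,0]]' 20
```

```text
time: 6.28
ee_pos: [496.8, 333.0, 113.0]
eef_rot: [-0.524, -3.089, 0.017]
contact_force: [-0.1, -1.1, -0.6]
width: 51.9
gripper_force: 0.0
time: 6.78
ee_pos: [500.4, 337.8, 121.4]
eef_rot: [0.524, 3.096, 0.002]
contact_force: [-0.1, -0.0, 0.9]
width: 19.9
gripper_force: 0.0
```

```bash
python3 -m inch '[[0,0,0,0,0,0,0],[0,0,0,0,0,0,0],[0,0,0,0,0,0,0]]' | grep -E "width|grip"
python3 -m inch '[[0.003,-0.055,0,0,0,0.033,0],[0.011,-0.109,0,0,0,0.067,0],[0.026,-0.162,0,0,0,0.1,0],[0.045,-0.213,0,0,0,0.133,0],[0.07,-0.262,0,0,0,0.167,0],[0.1,-0.308,0,0,0,0.2,0],[0.135,-0.351,0,0,0,0.233,0],[0.173,-0.389,0,0,0,0.267,0]]'
python3 -m inch '[[0.003,-0.055,0,0,0,0.033,0],[0.011,-0.109,0,0,0,0.067,0],[0.026,-0.162,0,0,0,0.1,0],[0.045,-0.213,0,0,0,0.133,0],[0.045,-0.213,0,0,0,0.133,0],[0.045,-0.213,0,0,0,0.133,0]]'
```

```text
width: 17.7
gripper_force: 20.0
time: 7.7
ee_pos: [456.5, 292.0, 121.2]
eef_rot: [1.744, 2.612, 0.005]
contact_force: [-0.9, 1.5, 5.3]
width: 17.8
gripper_force: 20.0
time: 8.2
ee_pos: [424.0, 285.8, 121.1]
eef_rot: [2.24, 2.202, 0.002]
contact_force: [-2.4, 0.4, 8.0]
width: 17.7
gripper_force: 20.0
```

```bash
python3 -m inch '[[0.001,-0.027,0,0,0,0.017,0],[0.003,-0.055,0,0,0,0.033,0],[0.003,-0.055,0,0,0,0.033,0],[0.003,-0.055,0,0,0,0.033,0]]'
python3 -m inch '[[0.001,-0.027,0,0,0,0.017,0],[0.001,-0.027,0,0,0,0.017,0],[0.001,-0.027,0,0,0,0.017,0]]'
python3 -m inch '[[0.001,-0.027,0,0,0,0.017,0],[0.001,-0.027,0,0,0,0.017,0],[0.001,-0.027,0,0,0,0.017,0]]'
```

```text
time: 8.53
ee_pos: [416.0, 286.3, 121.0]
eef_rot: [-2.352, -2.083, -0.002]
contact_force: [-2.8, 0.0, 9.0]
width: 17.8
gripper_force: 20.0
time: 8.78
ee_pos: [411.9, 286.9, 121.1]
eef_rot: [-2.406, -2.02, -0.001]
contact_force: [-2.5, -0.3, 9.4]
width: 18.1
gripper_force: 20.0
time: 9.03
ee_pos: [410.0, 287.5, 121.1]
eef_rot: [2.457, 1.955, 0.006]
contact_force: [2.7, -1.0, 6.7]
width: 18.1
gripper_force: 20.2
```

```bash
python3 -m inch '[[0.001,-0.027,0,0,0,0.017,0],[0.001,-0.027,0,0,0,0.017,0],[0.001,-0.027,0,0,0,0.017,0]]'
python3 -m inch '[[0,0,0,0,0,0,0.5],[0,0,0,0,0,0,0.5],[0,0,0,0,0,0,0.5],[0,0,0,0,0,0,0.5],[0,0,-0.3,0,0,0,0.5],[0,0,-0.8,0,0,0,0.5],[0,0,-0.8,0,0,0,0.5],[0,0,-0.8,0,0,0,0.5]]'
python3 w.py w4.png lever_grip:120 valve:0
```

```text
time: 9.28
ee_pos: [409.9, 288.0, 121.2]
eef_rot: [2.509, 1.885, 0.015]
contact_force: [11.7, -1.1, 0.1]
width: 18.7
gripper_force: 20.6
time: 9.95
ee_pos: [406.1, 290.9, 246.5]
eef_rot: [2.512, 1.886, 0.018]
contact_force: [0.3, 0.4, 0.2]
width: 43.3
gripper_force: 0.0
10.0 [405.  289.4 243.4] tool x yaw 73.76563725078718 z [ 0.  0. -1.] [-0.1  0.2 -0.6  1.9  0.2  1.  -1.1]
lever_grip [261.9 195.1] 0.75 [410.2 285.9 120. ]
valve [254.7 104.1] 0.75 [426.6 364.8   0. ]
valve [275.6 261.2] 0.36 [394.9 150.    0. ]
```

View pics/w4.png

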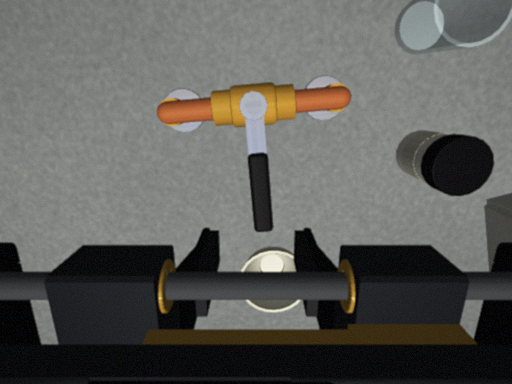

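The lever now stands square across the pipe: pipe (166,113)–(345,98), lever (253,105)–(263,228). The valve is shut. Next is the drawer handle.

```bash
python3 -m inch '[[-0.91,0.8,0,0,0,0,0.5],[-0.91,0.8,0,0,0,0,0.5],[-0.91,0.8,0,0,0,0,0.5],[-0.91,0.8,0,0,0,0,0.5],[-0.91,0.8,0,0,0,0,0.5]]' >/dev/null
python3 -m inch '[[-0.91,0.8,0,0,0,-0.09,0.5],[-0.91,0.8,0,0,0,-0.09,0.5],[-0.91,0.8,0,0,0,-0.09,0.5],[-0.91,0.8,0,0,0,-0.09,0.5],[-0.91,0.8,0,0,0,-0.09,0.5],[-0.91,0.8,0,0,0,-0.09,0.5],[-0.91,0.8,0,0,0,-0.09,0.5]]'
python3 w.py w5.png drawer_handle:112 cabinet_front:145
python3 - <<'E'
import sys;sys.path.insert(0,'.')
from h import *
r.read_camera('top');w=cam('wrist');T=cam('top')
for t in('drawer_handle','cabinet_front'):
    a,b=r.place_of('wrist',t),r.place_of('top',t)
    if a and b: print(t,tri([(w,a[0]['at']),(T,b[0]['at'])]))
E
```

```text
time: 11.1
ee_pos: [556.5, -42.8, 237.5]
eef_rot: [-2.223, -2.213, 0.005]
contact_force: [-0.1, 0.3, -0.2]
width: 43.5
gripper_force: 0.0
11.15 [556.4 -40.9 238. ] tool x yaw 89.92373011358113 z [-0.  0. -1.] [ 0.4  0.3 -0.5  1.8  0.2  1.1 -0.2]
drawer_handle [331.1 123.8] 0.74 [619.7  17.3 112. ]
cabinet_front [424.9 127.7] 0.72 [683.4  16.6 145. ]
drawer_handle (array([452.88228139,  69.97049665, 794.29419163]), [np.float64(6.141571991491478), np.float64(6.141571991491521)])
cabinet_front (array([708.18546401,  18.01927696, -12.71663082]), [np.float64(13.08512130027655), np.float64(13.08512130027679)])
```

View pics/w5.png

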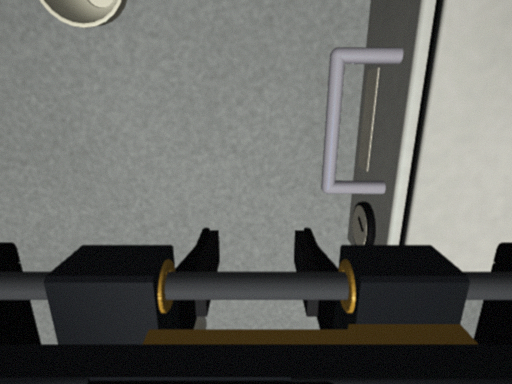

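The bar runs from (336,55) to (329,187). The arm probably occluded the top view, so I'll pair this picture with the unobstructed first one.

Run:
```python
from h import *
np.set_printoptions(suppress=True,precision=1)
w=cam('wrist');T=cam('top')
print(tri([(w,[332.5,121]),(T,[60+329/2.05,90+160/2.05])]),tri([(w,[331.1,123.8]),(T,[217.9,164.5])]))
a,b=onz(w,[336,55],112),onz(w,[329,187],112);print(a,b,(a+b)/2)
e,f=onz(w,[437,0],145),onz(w,[402,240],145);print(e,f)
rel([620,16,112])
```

```text
(array([625.7,  18.1,  88.7]), [np.float64(3.4937383954221235), np.float64(3.4937383954222456)]) (array([625.3,  20.4, 112.8]), [np.float64(3.5753543000691907), np.float64(3.575354300069319)])
[622.2  74.1 112. ] [624.2 -38.2 112. ] [623.2  17.9 112. ]
[681.2 104.7 145. ] [682.1 -76.3 145. ]
shift [0.4 0.4 0.9] tool y yaw -0.1
```

```bash
python3 -m inch '[[0.2,0.2,0,0,0,0,0.5],[0.387,0.435,0,0,0,0,0.5],[0.387,0.435,0,0,0,0,0.5],[0.387,0.435,0.3,0,0,0,0.5],[0.387,0.435,0.6,0,0,0,0.5],[0.387,0.435,0.84,0,0,0,0.5],[0.387,0.435,0.84,0,0,0,0.5],[0.387,0.435,0.84,0,0,0,0.5]]'
python3 -m inch '[[0,0,0,0,0,0,0],[0,0,0,0,0,0,0],[0,0,0,0,0,0,0],[0,0,0,0,0,0,0],[0,0,0,0,0,0,0],[0,0,0,0,0,0,0],[0,0,0,0,0,0,0],[0,0,0,0,0,0,0]]' 30
```

```text
time: 12.37
ee_pos: [621.6, 16.3, 112.4]
eef_rot: [-2.221, -2.217, 0.006]
contact_force: [0.1, -0.0, 1.2]
width: 43.5
gripper_force: 0.0
time: 13.03
ee_pos: [621.3, 16.4, 115.0]
eef_rot: [-2.222, -2.218, 0.006]
contact_force: [-5.9, 0.3, 7.4]
width: 10.8
gripper_force: 30.0
```

```bash
python3 -m inch '[[0,-0.1,0,0,0,0,0],[0,-0.2,0,0,0,0,0],[0,-0.3,0,0,0,0,0],[0,-0.4,0,0,0,0,0],[0,-0.5,0,0,0,0,0],[0,-0.6,0,0,0,0,0],[0,-0.7,0,0,0,0,0],[0,-0.8,0,0,0,0,0]]'
python3 -m inch '[[0,-0.1,0,0,0,0,0],[0,-0.2,0,0,0,0,0],[0,-0.3,0,0,0,0,0],[0,-0.38,0,0,0,0,0],[0,-0.43,0,0,0,0,0],[0,-0.43,0,0,0,0,0]]'
python3 -m inch '[[0,-0.03,0,0,0,0,0],[0,-0.06,0,0,0,0,0],[0,-0.06,0,0,0,0,0]]'
```

```text
time: 13.7
ee_pos: [504.4, 17.3, 115.0]
eef_rot: [2.222, 2.218, 0.007]
contact_force: [3.3, 1.0, -1.5]
width: 10.7
gripper_force: 30.0
time: 14.2
ee_pos: [437.7, 17.8, 114.9]
eef_rot: [-2.223, -2.22, -0.001]
contact_force: [-3.3, 4.0, 7.0]
width: 11.2
gripper_force: 30.0
time: 14.45
ee_pos: [431.2, 17.8, 114.9]
eef_rot: [2.222, 2.219, 0.006]
contact_force: [2.7, 4.3, 2.6]
width: 10.7
gripper_force: 30.0
```

Pulled 190 mm so far; a bit more to feel the stop.

```bash
python3 -m inch '[[0,-0.05,0,0,0,0,0],[0,-0.05,0,0,0,0,0],[0,-0.05,0,0,0,0,0],[0,-0.05,0,0,0,0,0]]'
python3 -m inch '[[0,0.02,0,0,0,0,0.5],[0,0.02,0,0,0,0,0.5],[0,0.02,0,0,0,0,0.5],[0,0.02,0,0,0,0,0.5],[0,0.02,-0.3,0,0,0,0.5],[0,0.02,-0.6,0,0,0,0.5],[0,0.02,-0.85,0,0,0,0.5],[0,0.02,-0.85,0,0,0,0.5]]'
```

```text
time: 14.78
ee_pos: [431.0, 17.8, 115.1]
eef_rot: [2.216, 2.212, 0.027]
contact_force: [21.4, 3.5, -21.5]
width: 11.0
gripper_force: 30.0
time: 15.45
ee_pos: [428.1, 17.0, 248.0]
eef_rot: [2.218, 2.212, 0.011]
contact_force: [0.8, -0.3, 0.2]
width: 42.4
gripper_force: 0.0
```

```bash
python3 -m inch '[[0.58,0.6,0,0,0,0,1],[0.58,0.6,0,0,0,0,1],[0.58,0.6,0,0,0,0,1],[0.58,0.6,0,0,0,0,1]]' >/dev/null; python3 -m inch '[[0.58,0.6,0,0,0,0,1],[0.58,0.6,0,0,0,0,1],[0.58,0.6,0,0,0,0,1],[0.58,0.6,0,0,0,0,1],[0.58,0.6,0,0,0,0,1],[0.58,0.6,0,0,0,0,1]]'
python3 w.py w6.png jar1:0 drawer_floor:30
python3 - <<'E'
from h import *
np.set_printoptions(suppress=True,precision=1)
w=cam('wrist');T=cam('top');save(T,'top6.png')
for n,c in(('wrist',w),('top',T)):
    for d in r.trace(n,'jar1'):
        m=d['pixels']&(c['color'].max(2)<60)
        if m.sum()>30:
            v,u=np.nonzero(m);(x,y),rad=cv2.minEnclosingCircle(np.c_[u,v].astype(np.float32)); print(n,d['p'],m.sum(),x,y,rad,onz(c,[x,y],88))
    for d in r.place_of(n,'drawer_floor'): print(n,d['p'],d['at'],onz(c,d['at'],30))
a=cv2.imread('pics/w6.png');b=cv2.imread('pics/top6.png');cv2.imwrite('pics/m6.png',cv2.resize(np.vstack([a[:240],b[60:300]]),(768,720))[:600])
cv2.imwrite('pics/m6.png',cv2.resize(np.hstack([a[:300,60:460],b[60:360,60:460]]),(800,300)))
E
```

```text
time: 16.28
ee_pos: [604.2, 189.4, 240.4]
eef_rot: [-2.223, -2.219, 0.006]
contact_force: [0.0, -1.1, -0.2]
width: 86.5
gripper_force: 0.0
16.3333 [604.3 188.9 241. ] tool x yaw 89.8548639615161 z [-0. -0. -1.] [ 0.   0.5 -0.6  1.6  0.3  1.1 -0.6]
jar1 [261.4 117.3] 0.87 [609.1 248.3   0. ]
drawer_floor [173.2 296.6] 0.57 [490.2  14.5  30. ]
wrist 0.67 3328 263.5 120.5 33.14372634887695 [610.8 249.7  88. ]
wrist 0.64 [174.9, 295.9] [493.   14.6  30. ]
top 0.98 313 375.5 220.0 11.672718048095703 [ 478.1 -422.3   88. ]
top 0.91 177 323.5 228.96665954589844 10.990303039550781 [ 452.2 -274.5   88. ]
top 0.62 88 372.5 256.0 9.12424373626709 [ 377.6 -411.2   88. ]
top 0.72 [222.1, 217.1] [485.5  13.8  30. ]
```

View pics/m6.png

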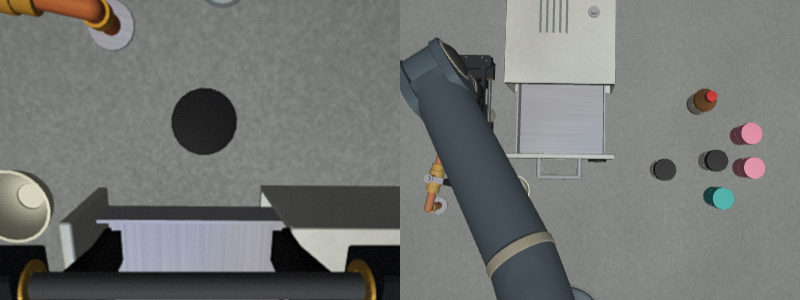

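The left half is the wrist view: jar A's lid is at (203,121) in the crop and well clear. The right half shows the drawer fully open and empty. I'll grasp jar A.

```bash
python3 -m inch '[[0.2,0.041,0,0,0,0,1],[0.4,0.041,0,0,0,0,1],[0.4,0.041,0.2,0,0,0,1],[0.4,0.041,0.45,0,0,0,1],[0.4,0.041,0.65,0,0,0,1],[0.4,0.041,0.75,0,0,0,1],[0.4,0.041,0.75,0,0,0,1]]' 25 |grep ee_pos
python3 -m inch '[[0,0,0.12,0,0,0,1],[0,0,0.24,0,0,0,1],[0,0,0.35,0,0,0,1],[0,0,0.35,0,0,0,1],[0,0,0.35,0,0,0,1]]'
python3 -m inch '[[0,0,0,0,0,0,0],[0,0,0,0,0,0,0],[0,0,0,0,0,0,0],[0,0,0,0,0,0,0],[0,0,0,0,0,0,0],[0,0,0,0,0,0,0],[0,0,0,0,0,0,0],[0,0,0,0,0,0,0]]' 25
```

```text
ee_pos: [609.2, 248.8, 124.7]
time: 17.73
ee_pos: [612.0, 250.6, 77.4]
eef_rot: [2.224, 2.219, 0.001]
contact_force: [-1.1, 0.5, 0.3]
width: 86.8
gripper_force: 0.0
time: 18.4
ee_pos: [611.7, 250.7, 77.3]
eef_rot: [2.223, 2.219, 0.001]
contact_force: [-1.6, -0.3, 5.3]
width: 61.0
gripper_force: 25.0
```

```bash
python3 -m inch '[[0,0,-0.2,0,0,0,0],[0,0,-0.4,0,0,0,0],[0,0,-0.6,0,0,0,0],[0,0,-0.8,0,0,0,0],[0,0,-1,0,0,0,0],[0,-0.15,-1,0,0,0,0],[0,-0.255,-1,0,0,0,0],[0,-0.255,-1,0,0,0,0]]' |grep -E "ee_pos|width"
python3 -m inch '[[-0.2,0,0,0,0,0,0],[-0.4,0,0,0,0,0,0],[-0.6,0,0,0,0,0,0],[-0.8,0,0,0,0,0,0],[-1,0,0,0,0,0,0],[-1,0,0,0,0,0,0],[-1,0,0,0,0,0,0]]'
python3 -c "
from h import *
rel([573,91,109])"
```

```text
ee_pos: [569.9, 251.2, 226.4]
width: 61.6
time: 19.65
ee_pos: [573.4, 97.2, 225.5]
eef_rot: [2.229, 2.214, -0.003]
contact_force: [0.3, 1.1, -2.5]
width: 61.1
gripper_force: 25.0
shift [-0.041 -0.001  0.777] tool y yaw -0.4
```

```bash
python3 -m inch '[[-0.04,0,0.15,0,0,0,0],[-0.04,0,0.3,0,0,0,0],[-0.04,0,0.45,0,0,0,0],[-0.04,0,0.6,0,0,0,0],[-0.04,0,0.7,0,0,0,0],[-0.04,0,0.77,0,0,0,0],[-0.04,0,0.77,0,0,0,0]]'
python3 -m inch '[[0,0,0.012,0,0,0,0],[0,0,0.02,0,0,0,0],[0,0,0.02,0,0,0,0]]'
```

```text
time: 20.23
ee_pos: [572.0, 95.5, 108.9]
eef_rot: [-2.22, -2.219, 0.004]
contact_force: [0.2, -0.3, -3.0]
width: 61.4
gripper_force: 25.0
time: 20.48
ee_pos: [573.7, 95.0, 108.9]
eef_rot: [2.223, 2.219, 0.002]
contact_force: [0.4, -0.0, -3.1]
width: 61.6
gripper_force: 25.0
```

```bash
python3 -m inch '[[0,0,0.015,0,0,0,0],[0,0,0.015,0,0,0,0],[0,0,0.015,0,0,0,0]]'|grep -E "ee_pos|contact"
python3 -m inch '[[0,0,0.013,0,0,0,0],[0,0,0.013,0,0,0,0],[0,0,0.013,0,0,0,0]]'|grep -E "ee_pos|contact"
```

```text
ee_pos: [574.1, 95.0, 107.2]
contact_force: [-1.0, 0.7, 3.4]
ee_pos: [575.6, 95.0, 107.0]
contact_force: [-1.2, -0.1, 12.5]
```

```bash
python3 -m inch '[[0,0,-0.01,0,0,0,0.95],[0,0,-0.01,0,0,0,0.95],[0,0,-0.01,0,0,0,0.95],[0,0,-0.01,0,0,0,0.95],[0,0,-0.2,0,0,0,1],[0,0,-0.5,0,0,0,1],[0,0,-0.75,0,0,0,1],[0,0,-0.95,0,0,0,1]]'|grep -E "ee_pos|contact|wid"
python3 -m inch '[[-0.25,-0.07,0,0,0,0,1],[-0.5,-0.14,0,0,0,0,1],[-0.75,-0.21,0,0,0,0,1],[-0.95,-0.28,0,0,0,0,1]]' >/dev/null
python3 -m inch '[[-0.25,-0.07,0,0,0,0,1],[-0.5,-0.14,0,0,0,0,1],[-0.75,-0.21,0,0,0,0,1],[-0.95,-0.28,0,0,0,0,1]]' >/dev/null
python3 -m inch '[[-0.25,-0.07,0,0,0,0,1],[-0.5,-0.14,0,0,0,0,1],[-0.75,-0.21,0,0,0,0,1],[-0.95,-0.28,0,0,0,0,1],[-0.95,-0.28,0,0,0,0,1],[-0.95,-0.28,0,0,0,0,1]]'|grep -E "time|ee_pos"
cat > j.py <<'E'
from h import *
np.set_printoptions(suppress=True,precision=1)
w=cam('wrist');T=cam('top')
for n,c in(('wrist',w),('top',T)):
    for d in r.trace(n,'jar1'):
        m=d['pixels']&(c['color'].max(2)<60)
        if m.sum()>30:
            v,u=np.nonzero(m);(x,y),rad=cv2.minEnclosingCircle(np.c_[u,v].astype(np.float32)); print(n,round(d['p'],2),m.sum(),x,y,rad,onz(c,[x,y],88))
    print([(round(d['p'],2),onz(c,d['at'],0)) for d in r.place_of(n,'jar1')])
s=r.observe();print(s['time'],s['ee_pos'])
save(w,'jw%d.png'%s['time']);save(T,'jt%d.png'%s['time'])
E
python3 j.py
```

```text
ee_pos: [573.6, 95.0, 249.3]
contact_force: [1.3, -0.5, 0.0]
width: 86.6
time: 22.82
ee_pos: [444.9, -334.7, 245.7]
wrist 0.91 1898 286.2900695800781 257.37335205078125 28.746347427368164 [ 476.4 -420.8   88. ]
wrist 0.66 3175 262.5 125.109375 32.20664978027344 [ 450.3 -278.    88. ]
wrist 0.65 1092 205.0 248.0 26.076908111572266 [ 387.5 -408.8   88. ]
[(0.8, array([ 371.1, -442.6,    0. ])), (0.77, array([ 553. , -526.6,    0. ])), (0.68, array([ 447.4, -278.1,    0. ])), (0.64, array([ 476.4, -432.5,    0. ])), (0.57, array([ 459.4, -533.1,    0. ]))]
top 0.89 301 323.5 229.0 11.236202239990234 [ 452.1 -274.5   88. ]
top 0.77 390 191.27272033691406 184.0 11.448878288269043 [576.7  98.   88. ]
[(0.91, array([ 446.8, -283.7,    0. ])), (0.86, array([575.5, 103.2,   0. ])), (0.76, array([ 553.1, -517.1,    0. ])), (0.68, array([ 479.7, -434.8,    0. ]))]
23.1167 [ 447.1 -331.2  246.5]
```

```bash
python3 -m inch '[[0.2,0.02,0,0,0,0,1],[0.358,0.02,0,0,0,0,1],[0.358,0.02,0.2,0,0,0,1],[0.358,0.02,0.45,0,0,0,1],[0.358,0.02,0.65,0,0,0,1],[0.358,0.02,0.75,0,0,0,1],[0.358,0.02,0.75,0,0,0,1],[0.358,0.02,0.75,0,0,0,1]]' 25 |grep ee_pos
python3 -c "
from h import *
rel([450,-277.5,76])"
```

```text
ee_pos: [449.7, -278.2, 133.8]
shift [0.004 0.002 0.385] tool y yaw -0.0
```

```bash
python3 -m inch '[[0,0,0.13,0,0,0,1],[0,0,0.26,0,0,0,1],[0,0,0.385,0,0,0,1],[0,0,0.385,0,0,0,1],[0,0,0.385,0,0,0,1]]'|grep -E "ee_pos|contact"
python3 -m inch '[[0,0,0,0,0,0,0],[0,0,0,0,0,0,0],[0,0,0,0,0,0,0],[0,0,0,0,0,0,0],[0,0,0,0,0,0,0],[0,0,0,0,0,0,0],[0,0,0,0,0,0,0],[0,0,0,0,0,0,0]]' 25
python3 -m inch '[[0,0,-0.2,0,0,0,0],[0,0,-0.4,0,0,0,0],[0,0,-0.6,0,0,0,0],[0,0,-0.8,0,0,0,0],[0,0,-1,0,0,0,0],[0,0,-1,0,0,0,0],[0,0,-1,0,0,0,0]]'
```

```text
ee_pos: [450.3, -279.1, 77.3]
contact_force: [0.7, 0.2, 0.1]
time: 24.87
ee_pos: [450.4, -279.3, 76.9]
eef_rot: [2.222, 2.218, 0.001]
contact_force: [0.7, -0.6, 5.8]
width: 61.3
gripper_force: 25.0
time: 25.45
ee_pos: [449.1, -279.1, 226.3]
eef_rot: [2.223, 2.219, -0.001]
contact_force: [-0.6, 0.0, -4.5]
width: 61.4
gripper_force: 25.0
```

```bash
python3 -m inch '[[0.2,0.1,0,0,0,0,0],[0.4,0.2,0,0,0,0,0],[0.6,0.3,0,0,0,0,0],[0.8,0.41,0,0,0,0,0],[0.99,0.41,0,0,0,0,0]]' >/dev/null
python3 -m inch '[[0.2,0.1,0,0,0,0,0],[0.4,0.2,0,0,0,0,0],[0.6,0.3,0,0,0,0,0],[0.8,0.41,0,0,0,0,0],[0.98,0.41,0,0,0,0,0],[0.98,0.41,0,0,0,0,0],[0.98,0.41,0,0,0,0,0],[0.98,0.41,0,0,0,0,0]]' |grep -E "ee_pos|wid"
python3 -m inch '[[0,0,0,0,0,0,0],[0,0,0,0,0,0,0]]' |grep -E "ee_pos|wid"
python3 -c "
from h import *
rel([573,17,108])"
```

```text
ee_pos: [571.3, 15.3, 223.4]
width: 61.1
ee_pos: [572.4, 14.5, 225.2]
width: 61.6
shift [0.017 0.006 0.781] tool y yaw -0.2
```

```bash
python3 -m inch '[[0.016,0,0.15,0,0,0,0],[0.016,0,0.3,0,0,0,0],[0.016,0,0.45,0,0,0,0],[0.016,0,0.6,0,0,0,0],[0.016,0,0.7,0,0,0,0],[0.016,0,0.77,0,0,0,0],[0.016,0,0.77,0,0,0,0],[0.016,0,0.77,0,0,0,0]]'|grep -E "ee_pos|contact"
python3 -m inch '[[0,0,0.015,0,0,0,0],[0,0,0.025,0,0,0,0],[0,0,0.025,0,0,0,0]]'|grep -E "ee_pos|contact"
```

```text
ee_pos: [573.1, 18.1, 110.7]
contact_force: [-0.6, 0.7, -3.3]
ee_pos: [573.4, 18.6, 107.6]
contact_force: [-0.7, -0.7, -4.5]
```

```bash
python3 -m inch '[[0,0,0.014,0,0,0,0],[0,0,0.014,0,0,0,0],[0,0,0.014,0,0,0,0]]'|grep -E "ee_pos|contact"
```

```text
ee_pos: [574.2, 18.3, 106.9]
contact_force: [-1.6, -1.6, 5.8]
```

```bash
python3 -m inch '[[0,0,-0.01,0,0,0,0.95],[0,0,-0.01,0,0,0,0.95],[0,0,-0.01,0,0,0,0.95],[0,0,-0.01,0,0,0,0.95],[0,0,-0.2,0,0,0,1],[0,0,-0.5,0,0,0,1],[0,0,-0.75,0,0,0,1],[0,0,-0.95,0,0,0,1]]'|grep -E "ee_pos|contact|wid"
python3 -m inch '[[-0.25,-0.05,0,0,0,0,1],[-0.5,-0.1,0,0,0,0,1],[-0.75,-0.16,0,0,0,0,1],[-0.81,-0.16,0,0,0,0,1]]' >/dev/null
python3 -m inch '[[-0.25,-0.05,0,0,0,0,1],[-0.5,-0.1,0,0,0,0,1],[-0.75,-0.16,0,0,0,0,1],[-0.81,-0.16,0,0,0,0,1]]' >/dev/null
python3 -m inch '[[-0.25,-0.05,0,0,0,0,1],[-0.5,-0.1,0,0,0,0,1],[-0.75,-0.16,0,0,0,0,1],[-0.81,-0.16,0,0,0,0,1]]' >/dev/null
python3 -m inch '[[-0.25,-0.05,0,0,0,0,1],[-0.5,-0.1,0,0,0,0,1],[-0.75,-0.16,0,0,0,0,1],[-0.81,-0.16,0,0,0,0,1],[-0.81,-0.16,0,0,0,0,1],[-0.81,-0.16,0,0,0,0,1]]'|grep -E "ee_pos"
python3 j.py
```

```text
ee_pos: [573.8, 19.3, 250.7]
contact_force: [0.8, 0.5, 0.2]
width: 86.6
ee_pos: [476.3, -466.7, 246.7]
wrist 0.91 639 168.5 146.94444274902344 26.663179397583008 [ 388.6 -430.9   88. ]
wrist 0.58 3049 257.505859375 141.92575073242188 31.399330139160156 [ 476.7 -426.2   88. ]
[(0.94, array([ 457.1, -530.2,    0. ])), (0.86, array([ 554.4, -526.4,    0. ])), (0.72, array([ 369.4, -444. ,    0. ])), (0.65, array([ 475.5, -428.8,    0. ]))]
top 0.93 390 191.5 183.5 11.597513198852539 [578.1  97.4  88. ]
top 0.89 401 375.5 220.0 11.884963989257812 [ 478.1 -422.3   88. ]
top 0.68 362 219.0 184.5 11.10190200805664 [575.8  20.   88. ]
top 0.58 127 372.0 256.0 9.219644546508789 [ 377.6 -409.8   88. ]
[(0.89, array([ 484.3, -431.2,    0. ])), (0.88, array([ 458.5, -536.1,    0. ])), (0.73, array([ 557.1, -517.2,    0. ])), (0.69, array([577.9,  27. ,   0. ])), (0.65, array([ 361.1, -440.2,    0. ])), (0.39, array([389. , 146.9,   0. ]))]
30.3333 [ 476.9 -465.7  247.7]
```

```bash
python3 -m inch '[[0.2,0,0,0,0,0,0.95],[0.262,0,0,0,0,0,0.95],[0.262,0,0.2,0,0,0,0.95],[0.262,0,0.45,0,0,0,0.95],[0.262,0,0.65,0,0,0,0.95],[0.262,0,0.75,0,0,0,0.95],[0.262,0,0.75,0,0,0,0.95],[0.262,0,0.75,0,0,0,0.95]]' 25 |grep ee_pos
python3 -c "
from h import *
rel([476.7,-426.5,76])"
```

```text
ee_pos: [476.5, -427.3, 134.7]
shift [0.005 0.002 0.391] tool y yaw -0.0
```

```bash
python3 -m inch '[[0,0,0.13,0,0,0,0.95],[0,0,0.26,0,0,0,0.95],[0,0,0.385,0,0,0,0.95],[0,0,0.385,0,0,0,0.95],[0,0,0.385,0,0,0,0.95]]'|grep -E "ee_pos|contact"
python3 -m inch '[[0,0,0,0,0,0,0],[0,0,0,0,0,0,0],[0,0,0,0,0,0,0],[0,0,0,0,0,0,0],[0,0,0,0,0,0,0],[0,0,0,0,0,0,0],[0,0,0,0,0,0,0],[0,0,0,0,0,0,0]]' 25
python3 -m inch '[[0,0,-0.2,0,0,0,0],[0,0,-0.4,0,0,0,0],[0,0,-0.6,0,0,0,0],[0,0,-0.8,0,0,0,0],[0,0,-1,0,0,0,0],[0,0,-1,0,0,0,0],[0,0,-1,0,0,0,0]]'
```

```text
ee_pos: [477.0, -428.1, 78.4]
contact_force: [0.1, -0.1, 0.6]
time: 32.08
ee_pos: [477.1, -428.3, 78.2]
eef_rot: [2.222, 2.218, 0.0]
contact_force: [0.3, -0.6, 5.6]
width: 61.5
gripper_force: 25.0
time: 32.67
ee_pos: [476.2, -428.0, 227.7]
eef_rot: [2.223, 2.218, -0.0]
contact_force: [0.3, -0.3, -3.7]
width: 61.7
gripper_force: 25.0
```

```bash
python3 -m inch '[[0.2,0.1,0,0,0,0,0],[0.4,0.2,0,0,0,0,0],[0.6,0.3,0,0,0,0,0],[0.8,0.35,0,0,0,0,0],[1,0.43,0,0,0,0,0]]' >/dev/null
python3 -m inch '[[0.2,0.1,0,0,0,0,0],[0.4,0.2,0,0,0,0,0],[0.6,0.22,0,0,0,0,0],[0.8,0.22,0,0,0,0,0],[1,0.22,0,0,0,0,0]]' >/dev/null
python3 -m inch '[[0.2,0,0,0,0,0,0],[0.4,0,0,0,0,0,0],[0.47,0,0,0,0,0,0],[0.47,0,0,0,0,0,0],[0.47,0,0,0,0,0,0],[0.47,0,0,0,0,0,0],[0.47,0,0,0,0,0,0],[0.47,0,0,0,0,0,0]]' |grep -E "ee_pos|wid"
python3 -c "
from h import *
rel([573,-59,108])"
```

```text
ee_pos: [574.1, -59.4, 226.5]
width: 61.2
shift [ 0.003 -0.007  0.79 ] tool y yaw -0.3
```

```bash
python3 -m inch '[[0,0,0.15,0,0,0,0],[0,0,0.3,0,0,0,0],[0,0,0.45,0,0,0,0],[0,0,0.6,0,0,0,0],[0,0,0.7,0,0,0,0],[0,0,0.77,0,0,0,0],[0,0,0.77,0,0,0,0],[0,0,0.77,0,0,0,0]]'|grep -E "ee_pos|contact"
python3 -m inch '[[0,0,0.012,0,0,0,0],[0,0,0.018,0,0,0,0],[0,0,0.018,0,0,0,0]]'|grep -E "ee_pos|contact"
python3 -m inch '[[0,0,0.01,0,0,0,0],[0,0,0.01,0,0,0,0],[0,0,0.01,0,0,0,0]]'|grep -E "ee_pos|contact"
```

```text
ee_pos: [574.6, -58.0, 111.7]
contact_force: [-0.0, -0.1, -2.3]
ee_pos: [574.7, -57.6, 109.6]
contact_force: [-0.1, -1.0, -4.1]
ee_pos: [574.9, -57.8, 108.3]
contact_force: [-0.5, -2.0, 2.3]
```

```bash
python3 -m inch '[[0,0,-0.005,0,0,0,0.95],[0,0,-0.005,0,0,0,0.95],[0,0,-0.005,0,0,0,0.95],[0,0,-0.005,0,0,0,0.95],[0,0,-0.2,0,0,0,0.95],[0,0,-0.5,0,0,0,0.95],[0,0,-0.75,0,0,0,0.95],[0,0,-0.95,0,0,0,0.95]]'|grep -E "ee_pos|contact|wid"
python3 -m inch '[[0.1,-0.3,0,0,0,0,0.5],[0.1,-0.6,0,0,0,0,0.5],[0.1,-0.9,0,0,0,0,0.5],[0.1,-0.9,0,0,0,0,0.5],[0.1,-0.9,0,0,0,0,0.5],[0.1,-0.9,0,0,0,0,0.5]]' |grep ee_pos
python3 j.py | tail -12
python3 w.py w7.png drawer_handle:112
python3 -c "
import cv2,glob,numpy as np
a=cv2.imread('pics/w7.png');b=cv2.imread(sorted(glob.glob('pics/jt3*.png'))[-1])
cv2.imwrite('pics/m7.png',cv2.resize(np.hstack([a[:300,112:],b[60:360,60:460]]),(800,300)))"
```

```text
ee_pos: [575.2, -57.0, 253.3]
contact_force: [0.8, 0.3, 0.6]
width: 82.3
ee_pos: [439.8, -42.5, 250.5]
wrist 0.94 4337 404.88970947265625 119.72794342041016 39.926109313964844 [584.6  18.4  88. ]
wrist 0.88 3382 412.5 13.0 44.443885803222656 [578.5 110.9  88. ]
wrist 0.64 3584 395.0 199.0 35.51066207885742 [585.6 -63.1  88. ]
[(0.86, array([575.8, 112.6,   0. ])), (0.84, array([581.6,  14.1,   0. ])), (0.67, array([586.1, -68.4,   0. ]))]
top 0.9 351 219.0 185.0 11.180439949035645 [574.4  20.   88. ]
top 0.62 396 185.39256286621094 186.6570281982422 11.512534141540527 [569.  114.3  88. ]
top 0.61 123 372.0 256.0 9.219644546508789 [ 377.6 -409.8   88. ]
top 0.54 316 246.25 183.75 10.753006935119629 [578.5 -56.9  88. ]
[(0.97, array([564.1, 112.4,   0. ])), (0.96, array([ 371.9, -433.4,    0. ])), (0.9, array([577.1,  12.6,   0. ])), (0.86, array([587.8, -65.1,   0. ])), (0.79, array([ 557.7, -518.8,    0. ])), (0.71, array([ 455.5, -534.1,    0. ]))]
36.8 [440.3 -42.1 249.7]
36.85 [440.1 -42.1 249.6] tool x yaw 89.9157054422786 z [-0.  0. -1.] [ 0.5  0.1 -0.6  2.   0.1  1.  -0.1]
drawer_handle [247.9 120.1] 0.89 [432.   20.6 112. ]
drawer_handle [367.1 183. ] 0.45 [545.2 -38.1 112. ]
```

View pics/m7.png

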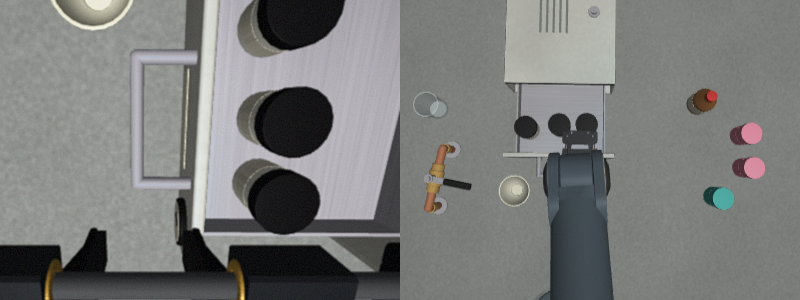

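All three jars stand in the drawer, and jar A (right half, 526,127) has shifted a bit toward the left wall. The handle bar is at (137,120) in the left half. I'll check that jar A is upright.

```bash
python3 -m inch '[[0.35,0.3,0,0,0,0,0.5],[0.65,0.5,0,0,0,0,0.5],[0.65,0.5,0,0,0,0,0.5],[0.65,0.5,0,0,0,0,0.5]]' | grep ee_pos
python3 - <<'E'
from h import *
np.set_printoptions(suppress=True,precision=1)
w=cam('wrist');save(w,'w8.png');T=cam('top')
for n,c in(('wrist',w),('top',T)):
  for d in r.trace(n,'jar1'):
    m=d['pixels']&(c['color'].max(2)<60)
    if m.sum()>200:
        v,u=np.nonzero(m);(x,y),rad=cv2.minEnclosingCircle(np.c_[u,v].astype(np.float32)); print(n,x,y,rad,'lid',onz(c,[x,y],116))
  print(n,'base',[(round(d['p'],2),onz(c,d['at'],30)) for d in r.place_of(n,'jar1')])
E
```

```text
ee_pos: [518.0, 62.9, 250.3]
wrist 310.0618896484375 137.10000610351562 35.09037399291992 lid [565.9 112.  116. ]
wrist 312.0 229.5 33.0190315246582 lid [573.   21.8 116. ]
wrist 300.5 286.0 41.03971481323242 lid [564.7 -42.2 116. ]
wrist base [(0.9, array([572.6, -61.5,  30. ])), (0.89, array([565.8, 109.5,  30. ])), (0.79, array([573.9,  14.9,  30. ]))]
top 219.13954162597656 184.27906799316406 10.932438850402832 lid [573.2  17.5 116. ]
top 245.7916717529297 184.14393615722656 11.209362030029297 lid [574.1 -55.6 116. ]
top base [(0.91, array([ 461.1, -512.4,   30. ])), (0.8, array([ 378.9, -429. ,   30. ])), (0.79, array([568.1,  18.1,  30. ])), (0.59, array([582.7, -58.9,  30. ])), (0.58, array([ 549.3, -505.3,   30. ]))]
```

View pics/w8.png

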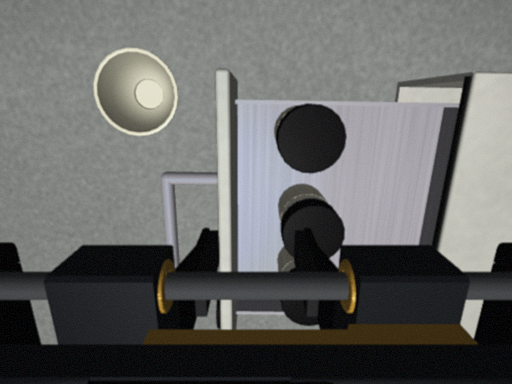

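Jar A stands upright (lid and base within 3 mm of each other), just by the wall. Now I'll close the drawer.

```bash
python3 -m inch '[[-0.15,-0.28,0,0,0,0,0.5],[-0.303,-0.577,0,0,0,0,0.5],[-0.303,-0.577,0,0,0,0,0.5],[-0.303,-0.577,0,0,0,0,0.5],[-0.303,-0.577,0.2,0,0,0,0.5],[-0.303,-0.577,0.4,0,0,0,0.5],[-0.303,-0.577,0.4,0,0,0,0.5],[-0.303,-0.577,0.4,0,0,0,0.5]]'|grep ee_pos
python3 -c "
from h import *
rel([431.5,17.5,113])"
```

```text
ee_pos: [427.6, 9.6, 189.5]
shift [0.052 0.027 0.51 ] tool y yaw -0.1
```

```bash
python3 -m inch '[[0.05,0.025,0.15,0,0,0,0.5],[0.05,0.025,0.3,0,0,0,0.5],[0.05,0.025,0.4,0,0,0,0.5],[0.05,0.025,0.51,0,0,0,0.5],[0.05,0.025,0.51,0,0,0,0.5],[0.05,0.025,0.51,0,0,0,0.5]]'|grep -E "ee_pos|cont"
python3 -m inch '[[0,0,0,0,0,0,0],[0,0,0,0,0,0,0],[0,0,0,0,0,0,0],[0,0,0,0,0,0,0],[0,0,0,0,0,0,0],[0,0,0,0,0,0,0],[0,0,0,0,0,0,0],[0,0,0,0,0,0,0]]' 30
```

```text
ee_pos: [432.8, 17.5, 114.4]
contact_force: [-0.5, -0.1, 0.6]
time: 39.37
ee_pos: [432.5, 17.2, 113.8]
eef_rot: [2.223, 2.218, 0.002]
contact_force: [1.7, -0.3, 3.0]
width: 11.1
gripper_force: 30.0
```

Gripped; pushing home smoothly.

```bash
python3 -m inch '[[0,0.05,0,0,0,0,0],[0,0.12,0,0,0,0,0],[0,0.2,0,0,0,0,0],[0,0.28,0,0,0,0,0],[0,0.36,0,0,0,0,0],[0,0.44,0,0,0,0,0],[0,0.52,0,0,0,0,0],[0,0.6,0,0,0,0,0]]' |grep -E "ee_pos|cont"
python3 -m inch '[[0,0.08,0,0,0,0,0],[0,0.16,0,0,0,0,0],[0,0.24,0,0,0,0,0],[0,0.32,0,0,0,0,0],[0,0.4,0,0,0,0,0],[0,0.48,0,0,0,0,0],[0,0.55,0,0,0,0,0],[0,0.6,0,0,0,0,0]]'|grep -E "ee_pos|cont"
python3 -m inch '[[0,0.03,0,0,0,0,0],[0,0.06,0,0,0,0,0],[0,0.06,0,0,0,0,0],[0,0.06,0,0,0,0,0]]'|grep -E "ee_pos|cont"
```

```text
ee_pos: [521.3, 16.5, 113.8]
contact_force: [-3.3, -2.1, 8.1]
ee_pos: [612.1, 15.9, 113.8]
contact_force: [-3.2, -2.9, 6.6]
ee_pos: [621.2, 15.8, 113.8]
contact_force: [0.5, -2.6, 4.9]
```

```bash
python3 -m inch '[[0,0.03,0,0,0,0,0],[0,0.03,0,0,0,0,0],[0,0.03,0,0,0,0,0]]'|grep -E "ee_pos|cont"
python3 -m inch '[[0,0.03,0,0,0,0,0],[0,0.03,0,0,0,0,0],[0,0.03,0,0,0,0,0]]'|grep -E "ee_pos|cont"
```

```text
ee_pos: [621.3, 15.8, 113.8]
contact_force: [-10.9, -3.3, 14.1]
ee_pos: [621.4, 15.8, 113.6]
contact_force: [-20.7, -3.5, 23.2]
```

```bash
python3 -m inch '[[0,-0.05,0,0,0,0,0.5],[0,-0.05,0,0,0,0,0.5],[0,-0.05,0,0,0,0,0.5],[0,-0.05,0,0,0,0,0.5],[0,-0.05,0,0,0,0,0.5],[0,-0.05,-0.3,0,0,0,0.5],[0,-0.05,-0.6,0,0,0,0.5],[0,-0.05,-0.9,0,0,0,0.5]]'|grep -E "ee_pos|cont|wid"
python3 -m inch '[[0.25,-0.2,0,0,0,0,0.6],[0.5,-0.4,0,0,0,0,0.6],[0.75,-0.6,0,0,0,0,0.6],[0.9,-0.7,0,0,0,0,0.6]]' >/dev/null
python3 -m inch '[[0.25,-0.2,0,0,0,0.064,0.6],[0.5,-0.4,0,0,0,0.064,0.6],[0.75,-0.6,0,0,0,0.064,0.6],[0.9,-0.66,0,0,0,0.064,0.6],[0.9,-0.66,0,0,0,0.064,0.6],[0.9,-0.66,0,0,0,0.064,0.6]]' |grep ee_pos
python3 w.py w9.png lever_grip:120 valve:0
python3 - <<'E'
from h import *
np.set_printoptions(suppress=True,precision=2)
T=cam('top');save(T,'top9.png');print([(d['at'],onz(T,d['at'],112)) for d in r.place_of('top','drawer_handle')])
rel([410.2,286.2,120])
a=cv2.imread('pics/w9.png');b=cv2.imread('pics/top9.png')
cv2.imwrite('pics/m9.png',cv2.resize(np.hstack([a[:300,56:456],b[60:360,60:460]]),(800,300)))
E
```

```text
ee_pos: [621.9, 17.2, 239.0]
contact_force: [1.1, -0.1, 0.5]
width: 42.7
ee_pos: [419.4, 286.8, 238.7]
43.0833 [420.9 284.6 238.4] tool x yaw 78.53101090083156 z [ 0.  0. -1.] [-0.1  0.3 -0.7  1.9  0.2  1.1 -1.1]
lever_grip [246.8 197.5] 0.56 [409.4 284.4 120. ]
valve [250.  102.4] 0.89 [426.2 363.9   0. ]
[([217.0, 165.1], array([627.05,  24.44, 112.  ]))]
shift [ 0.01 -0.09  0.79] tool y yaw -11.8
```

View pics/m9.png

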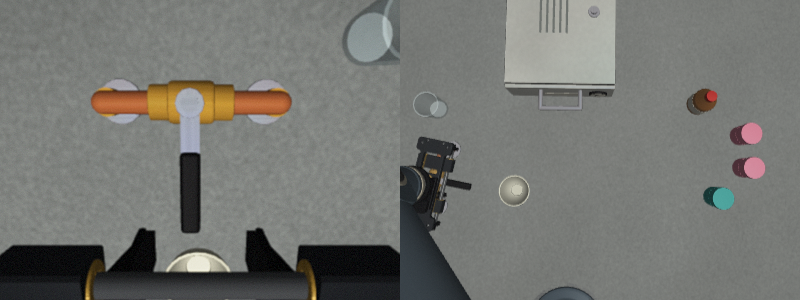

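The drawer is shut, and the lever is square to the pipe (190,100 to 190,230 in the left half). I'll grip the lever and turn it 45° counter-clockwise.

```bash
python3 -m inch '[[-0.008,-0.075,0,0,0,0,0.6],[-0.008,-0.075,0.2,0,0,0,0.6],[-0.008,-0.075,0.4,0,0,0,0.6],[-0.008,-0.075,0.6,0,0,0,0.6],[-0.008,-0.075,0.786,0,0,0,0.6],[-0.008,-0.075,0.786,0,0,0,0.6],[-0.008,-0.075,0.786,0,0,0,0.6],[-0.008,-0.075,0.786,0,0,0,0.6]]' 20|grep -E "ee_pos|cont"
python3 -m inch '[[0,0,0,0,0,0,0],[0,0,0,0,0,0,0],[0,0,0,0,0,0,0],[0,0,0,0,0,0,0],[0,0,0,0,0,0,0],[0,0,0,0,0,0,0],[0,0,0,0,0,0,0],[0,0,0,0,0,0,0]]' 20
python3 -m inch '[[0,0,0,0,0,0,0],[0,0,0,0,0,0,0]]' 20
```

```text
ee_pos: [410.6, 285.4, 121.9]
contact_force: [-0.2, -0.0, 0.6]
time: 44.62
ee_pos: [409.9, 284.9, 120.6]
eef_rot: [2.434, 1.986, -0.0]
contact_force: [-1.1, -0.4, 3.2]
width: 17.7
gripper_force: 20.0
time: 44.78
ee_pos: [410.0, 284.9, 120.6]
eef_rot: [2.435, 1.985, -0.0]
contact_force: [-1.0, -1.4, 3.9]
width: 18.1
gripper_force: 20.0
```

```bash
python3 -m inch '[[0.003,0.056,0,0,0,-0.033,0],[0.012,0.111,0,0,0,-0.067,0],[0.026,0.165,0,0,0,-0.1,0],[0.046,0.217,0,0,0,-0.133,0],[0.071,0.266,0,0,0,-0.167,0],[0.102,0.313,0,0,0,-0.2,0],[0.131,0.35,0,0,0,-0.228,0],[0.156,0.377,0,0,0,-0.25,0]]' >/dev/null
python3 -m inch '[[0,0,0,0,0,0,0],[0,0,0,0,0,0,0],[0,0,0,0,0,0,0]]'
python3 -c "
from h import *
s=r.observe();p=s['ee_pos'];M=rot(s['eef_rot']);print(np.degrees(np.arctan2(p[1]-363.3,p[0]-426.2)),np.degrees(np.arctan2(M[1,0],M[0,0]))-180)"
```

```text
time: 45.7
ee_pos: [470.8, 296.8, 120.7]
eef_rot: [1.492, 2.764, 0.003]
contact_force: [2.4, 1.1, 0.4]
width: 17.6
gripper_force: 20.0
-56.12544624963854 -56.723676124081805
```

```bash
python3 -m inch '[[0,0,0,0,0,0,0.5],[0,0,0,0,0,0,0.5],[0,0,0,0,0,0,0.5],[0,0,0,0,0,0,0.5],[0,0,-0.3,0,0,0,0.5],[0,0,-0.6,0,0,0,0.5],[0,0,-0.9,0,0,0,0.5],[0,0,-0.9,0,0,0,0.5]]' | grep -E "ee_pos|cont|wid"
python3 -m inch '[[0,0,0,0,0,0,0.5],[0,0,0,0,0,0,0.5]]' | grep ee_pos
python3 w.py w10.png lever_grip:120 valve:0
python3 -c "
from h import *
T=cam('top');save(T,'top10.png')
a=cv2.imread('pics/w10.png');cv2.imwrite('pics/w10b.png',cv2.resize(a[40:300,56:456],None,fx=2,fy=2,interpolation=cv2.INTER_CUBIC))"
```

```text
ee_pos: [471.6, 299.1, 261.9]
contact_force: [0.3, 1.6, -0.3]
width: 43.4
ee_pos: [469.9, 295.9, 255.3]
46.5833 [469.5 295.4 254.2] tool x yaw 123.35950715863368 z [-0. -0. -1.] [ 0.   0.4 -0.9  1.8  0.3  1.1 -0.3]
valve [256.5  97.5] 0.97 [424.  364.8   0. ]
```

View pics/w10b.png

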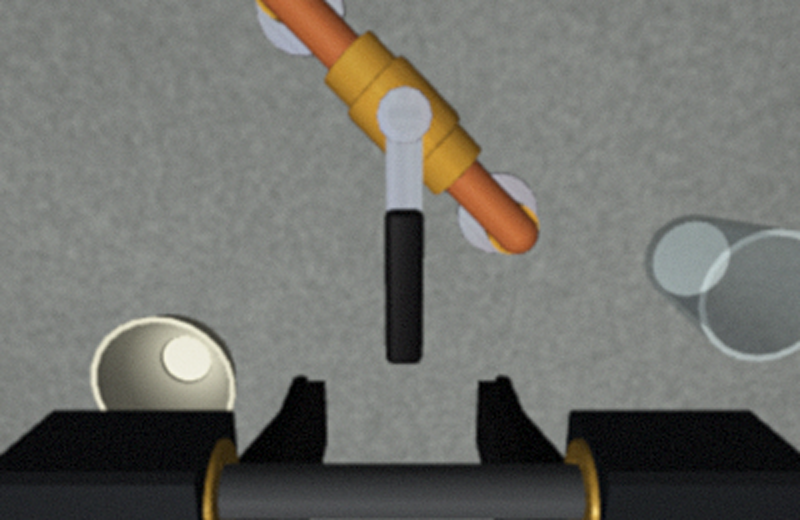

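The lever (404,115 to 404,360) stands at 45° to the pipe and the gripper is clear of it. The drawer is shut with the jars inside.

```bash
python3 -c "
from workcell import r
print(r.sign_off())"
```

```text
the job is handed in; nothing more can be done
None
```

Job handed in: all three black-lidded jars stand upright in the closed drawer, the valve lever is at about 45°, and the gas was shut off the whole time the drawer was open; the sign-off call gave no verdict.

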